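# Lock the small glass jar into the jar-holding jig

### The arm

A 6-joint arm with a two-finger parallel gripper is mounted at the origin on a cart in front of the work surface, level with it; the furniture and walls round the work are solid. World frame = base frame: x ahead of the robot, y to its left, z up, the work surface at z = 0. Lengths are in m, angles in rad, forces in N, time in s.
With the tool pointing down it reaches from about 0.375 to 0.9 m from the base axis. Payload 3.1 kg.
Tool frame: the origin (TCP) lies at the very end of the fingers, on their centre line; the grasp point (between the pads) lies robot.tcp_to_grasp behind it (robot.tcp_to_grasp is the distance from the TCP to the grasp point, in m); z points along the fingers, y is the line along which they close (so a half turn about z gives the same grasp; the last joint's range is limited). The gripper opens to 85 mm and grips with 20 to 120 N. Pads are 22 mm wide; open, the fingers measure 114 mm over their backs; the gripper's body (76 mm by 85 mm) begins 54 mm behind the grasp point. The pads swing forward as they close: fully open they stand 13 mm farther back than shut.
Start: joints at [1.129, 0.527, 1.433, -0, 1.181, -0.178], TCP at [0.162, 0.604, 0.231] pointing down, gripper open.
Joint ranges: [-3.08, 3.08], [-0.75, 2.2], [0.22, 2.44], [-1.43, 4.57], [0, 2.65], [-2.85, 2.85]. Speed limits (rad/s): [2.79, 2.79, 3.14, 3.14, 3.14, 3.14].

### API

Orientations are given as a unit quaternion [w, x, y, z].
In Python, from rig import robot gives the robot as it stands. Calls block until the motion is done:
- robot.reach(position, orientation): joint-space move of the TCP to a pose.
- robot.move_linear(position, orientation=None, vel=0.15): straight line of the TCP; orientation=None keeps the orientation; vel is the mean speed in m/s.
- robot.move_j(angles): joint-space move.
- robot.move_gripper(opening, grasp_force=None): opening from 0.0 (shut) to 1.0 (fully open); grasp_force is the grip in N (None keeps the last); returns when the fingers have stopped.
- robot.dwell(seconds).
- robot.inverse_kinematics(position, orientation): joint angles nearest the present ones, or None.
- robot.grab_frame(name): name is "scene" or "top" or "wrist"; returns the picture (420x560x3 uint8, blue, green, red); there is no depth.
- robot.camera_info(name): a dict with "intrinsics" (3x3 intrinsics, pixels), "distortion" ([k1, k2, p1, p2, k3] as OpenCV has them; the pictures are not rectified), "rvec" (rotation vector, rad) and "tvec" (3), from world to camera coordinates, as OpenCV has them. Camera axes: x right, y down, z forward; pixel columns grow to the right and rows downward; lengths in m; the calibration is good to about 2 mm. A picture is of the moment at which its call begins: read the wrist's pose just before it. camera_info takes no time and is no camera call; for the wrist camera it gives the pose at the moment of the call.
A pose or a line that the arm cannot do raises robot.MotionError and nothing moves.
- robot.hand_in(): hands the job in; it is judged then, once.
Readings, each from a call of its own:
- robot.current_time(): time.
- robot.current_joints(): joint angles.
- robot.current_qvel(): joint speeds.
- robot.current_effort(): joint torques, N m.
- robot.current_position(): TCP position.
- robot.current_ee_rot(): TCP orientation.
- robot.current_force(): force on the tool from outside, world axes, zero at the start.
- robot.current_wrist_torque(): the same for the moment, N m.
- robot.current_opening(): opening from 0.0 (shut) to 1.0 (fully open).
- robot.current_grip_force(): force on a finger pad.
Only numpy, scipy, OpenCV 4.12 (cv2) and the standard library are available. Lean on these libraries where they do the work, as an engineer would, in place of code of your own. Each camera call takes 0.05 s, during which the arm holds its last target. There are 200 camera calls.

### The job

Stand the small empty glass jar upright on the cork disc of the jar-holding jig, in its V. Then pull up the black plunger knob on the blue jaw, slide the jaw up until its rubber pad bears on the jar, and let the knob down so that the pin drops fully home in the first hole that keeps the pad pressed on the jar. Ease the jaw along gently, never forcing it hard against the glass, leave the jar with the pink lid where it stands, and let go of everything.

Things in the scene. Friction and masses are not known exactly. Their poses are not given: they have to be found in the camera images.
- jar_empty: The small open glass jar, empty, no lid: 67 mm across, 84 mm tall, 0.11 kg, straight sides. Origin at the centre of its underside, z up along the jar. Its heading does not matter.
- jar_pumpkin: The bystander: a taller glass jar, 69 mm across and 147 mm tall with its pink lid, standing near the empty one (either may be nearer). It is to stay where it stands. Origin at the centre of its underside.
- jar_holder: The jar-holding jig, fixed to the table: plywood board 112 (x) by 316 mm (y), top 18 mm above the table. Origin under its centre, on the table. y is the slide direction: the blue jaw parks at the -y end and moves in +y, on two steel rails at x = +-31 mm, towards the jar; the white V-block, 34 mm high, stands at the +y end and opens towards -y.
- jar_seat (a point): Centre of the jar's place, on top of the cork disc (20 mm above the table), 82 mm from the board's centre in +y. Axes as the jig's. A jar home in the V has its axis about 1 mm beyond this point in +y; a jar set down 2 mm short of it in y clears the V and is then pushed home by the pad.
- knob (a point): Centre of the round black plunger knob on the blue jaw: 26 mm across, straight-sided from 6 mm below to 7 mm above this point, 79 mm above the table with the pin down; the jaw's top is 51 mm above the table. Axes as the jig's. Take it from above, fingers before and behind it along y. It lies 84 mm behind (-y) the face of the unpressed pad.
- pad_face (a point): Middle of the rubber face of the sprung pad at the +y front of the jaw, 46 mm wide and 26 mm high, 46 mm above the table. Axes as the jig's.
- jaw_pad: The sprung pad itself (aluminium plate with a black rubber face, on two steel pins). Origin on the table level under its face; axes as the jig's.
- jaw_slide (a joint): Place of the blue jaw along the jig's y in m: about 0 as parked, grows towards the jar, end stop at 0.072. It moves stiffly (about 4 N, 2 N more with the pin riding on the strip) and stays where it is left. The pad meets a jar that is home in the V at about 0.041.
- plunger_pull (a joint): How far the plunger is pulled up, m: 0 = pin fully down (9 mm deep in a hole or the parking slot), about 0.009 = the flat-ended 7 mm pin rides on the strip's face, 0.013 = top stop. A spring pushes it down with 7 N (down) to 10 N (up). In a hole the pin leaves the jaw 0.75 mm play either way; in the slot it cannot leave the slot.
- pad_travel (a joint): How far the sprung pad is pushed back into the jaw, m: 0 = not pressed, 0.021 = bottomed, then all force goes straight into the glass. Spring 1 N plus 0.25 N per mm. The right hole keeps it pushed in by 2 to 19 mm; the hole before leaves the pad clear of the jar; the one after is out of reach.
- slide_mid (a point): Point on the board's centre line, 28 mm above the table, level with the face of the aluminium index strip between the rails: a 26 mm parking slot, beyond it (+y) three 8.5 mm holes 20 mm apart. The strip's screws sit in slots; it is set anew each time, up to 7 mm either way along y, so the holes have no known place and must be found by feel.

How it is judged:
On the way, in this order (a step that is already met when the one before it is completed fails the run):
1. the empty jar stands let go on the cork disc in the V, while the jaw is still back (horizontal distance between jar_empty and jar_seat below 0.01 m and z of jar_empty in the frame of jar_seat below 0.004 m and angle between jar_empty's own z axis and vertical below 0.06 rad and contact force between the fingers and jar_empty below 0.3 N and value of joint jaw_slide below 0.02 m), for 0.2 s.
2. the plunger is pulled clear of the strip and the jaw is slid on towards the jar (value of joint plunger_pull above 0.0085 m and value of joint jaw_slide above 0.025 m), for 0.1 s.
At the end, for the whole second after the job is handed in: The plunger's pin is fully down in a hole (within 1.5 mm); the sprung pad is pressed on the jar (pushed in more than 1 mm and less than 20.5 mm, more than 0.7 N); the empty jar stands upright (within 0.06 rad) on the cork disc within 5 mm of the seat's centre, at rest (value of joint plunger_pull below 0.0015 m and value of joint pad_travel between 0.001 and 0.0205 m and contact force between jar_empty and jaw_pad above 0.7 N and horizontal distance between jar_empty and jar_seat below 0.005 m and z of jar_empty in the frame of jar_seat below 0.004 m and angle between jar_empty's own z axis and vertical below 0.06 rad and linear speed of jar_empty below 0.02 m/s); the robot touches nothing.
It fails at once if the pad is forced against the glass with more than 15 N (contact force between jar_empty and jaw_pad above 15 N).
It fails at once if the jar with the pink lid is pushed more than 30 mm or tipped (distance of jar_pumpkin from where it was at the start of the episode above 0.03 m or angle between jar_pumpkin's own z axis and vertical above 0.3 rad).
It also fails if it takes over 58 s, if anything falls off the work surface, if the arm or the gripper's body presses on something with over 40 N, if the wrist force passes 120 N, or if a joint passes its speed limit or range.

## Working session

There is one attempt and no reset: what is moved stays moved. The work goes in short steps, each a Python script; the robot and the scene stay as the last script left them, time stands still between calls to the robot, and variables do not carry over. Pictures are saved under pics/ and viewed, at most 10 in all, crops included, and the job is handed in when it is done.

```bash
ls; mkdir -p pics
python3 - <<'E'
from rig import robot
import cv2
for n in ("scene","top"):
    cv2.imwrite(f"pics/{n}0.png",robot.grab_frame(n))
    print(n,robot.camera_info(n))
print(robot.tcp_to_grasp,robot.current_time(),robot.current_ee_rot(),robot.current_opening())
E
```

```text
pics
scene {'intrinsics': array([[451.31538999,   0.        , 288.48811072],
       [  0.        , 451.31538999, 205.21290543],
       [  0.        ,   0.        ,   1.        ]]), 'distortion': array([-0.04120974,  0.        ,  0.        ,  0.        ,  0.        ]), 'rvec': array([ 2.23612007, -0.80486851,  0.32944685]), 'tvec': array([-0.3328341 ,  0.33852649,  0.75316422])}
top {'intrinsics': array([[508.86557387,   0.        , 283.97042026],
       [  0.        , 508.86557387, 214.22918205],
       [  0.        ,   0.        ,   1.        ]]), 'distortion': array([-0.09060185,  0.        ,  0.        ,  0.        ,  0.        ]), 'rvec': array([ 2.15954224, -2.12402194,  0.17332304]), 'tvec': array([0.0964812 , 0.49074644, 1.03742158])}
0.0187 0.1 [-3.16430925e-04  1.31014873e-01  9.91379887e-01 -9.61024611e-04] 0.9993338964180375
```

View pics/top0.png

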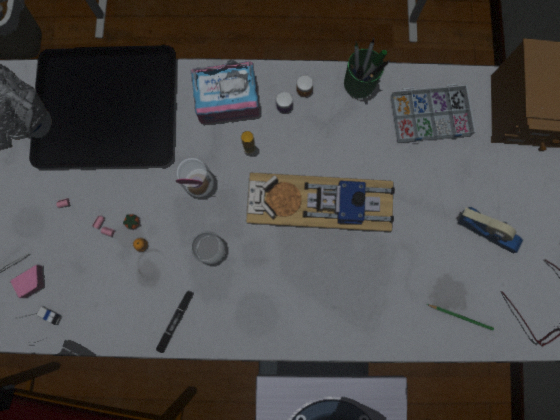

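View pics/scene0.png

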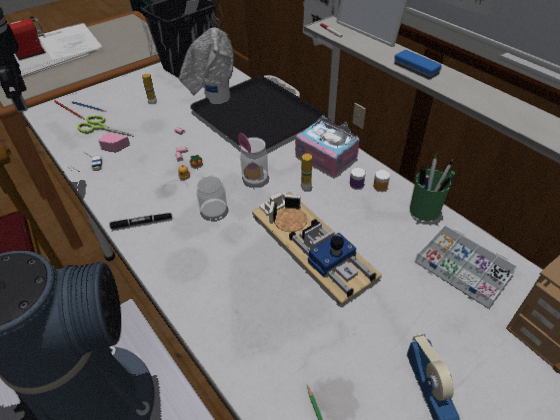

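The top view shows the empty jar near (208,248), the pink-lidded jar near (195,178), the jig's board spanning (247..394, 173..232), and the knob near (359,200). Next I'll enlarge both views.

Run:
```python
import cv2
t=cv2.imread("pics/top0.png")[140:280,150:410]; s=cv2.imread("pics/scene0.png")[130:310,180:390]
cv2.imwrite("pics/topc.png",cv2.convertScaleAbs(cv2.resize(t,None,fx=3,fy=3,interpolation=cv2.INTER_CUBIC),alpha=1.5))
cv2.imwrite("pics/scenec.png",cv2.convertScaleAbs(cv2.resize(s,None,fx=3,fy=3,interpolation=cv2.INTER_CUBIC),alpha=1.5))
```

```text
(no output)
```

View pics/topc.png

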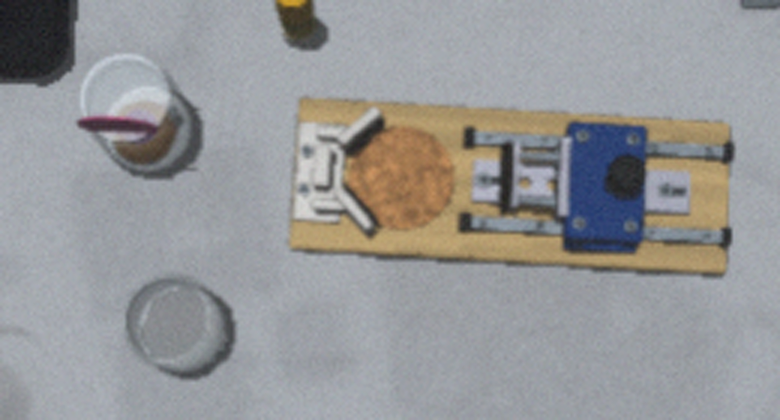

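View pics/scenec.png

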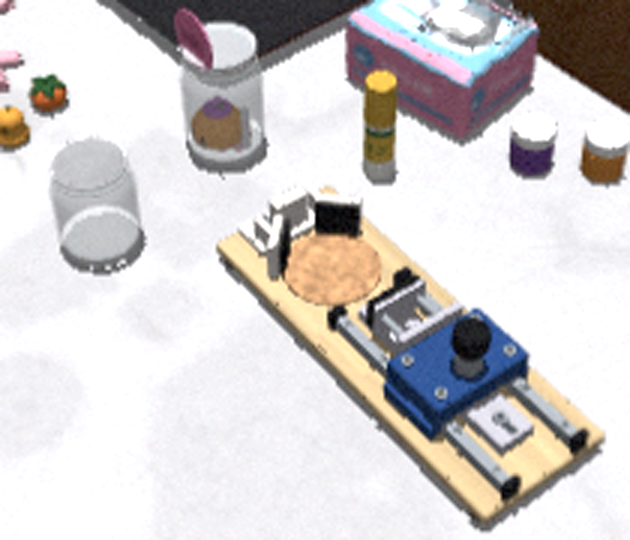

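The crops show:
- **Top crop:** cork disc centre (400,177), knob (625,177), board corners (300,98), (731,122), (290,249) and (726,275). The empty jar's outline spans u 126..234, v 275..380.
- **Scene crop:** cork (332,269), knob (470,338). The empty jar spans u 50..145, v 138..272.

```bash
cat > h.py <<'E'
from rig import robot
import numpy as np, cv2
from scipy.optimize import least_squares
CI={n:robot.camera_info(n) for n in("scene","top")}
def proj(P,c):
    c=CI[c] if isinstance(c,str) else c
    return cv2.projectPoints(np.asarray(P,float).reshape(-1,1,3),c["rvec"],c["tvec"],c["intrinsics"],c["distortion"])[0][:,0]
T=lambda u,v:np.array([(u+.5)/3-.5+150,(v+.5)/3-.5+140])
S=lambda u,v:np.array([(u+.5)/3-.5+180,(v+.5)/3-.5+130])
def tri(obs):
    r=least_squares(lambda p:np.concatenate([proj(p,c)[0]-q for c,q in obs]),[.5,.2,.05]); return r.x,np.abs(r.fun).max()
def cyl(x,y,r,h,z0=0):
    a=np.linspace(0,2*np.pi,73); return np.concatenate([np.c_[x+r*np.cos(a),y+r*np.sin(a),0*a+z] for z in(z0,z0+h)])
def bbox(q): return np.r_[q.min(0),q.max(0)]
def jig(p,pts):
    x,y,a=p; pts=np.atleast_2d(pts); c,s=np.cos(a),np.sin(a)
    return np.c_[x+c*pts[:,0]-s*pts[:,1],y+s*pts[:,0]+c*pts[:,1],pts[:,2]]
E
python3 - <<'E'
from h import *
k,e=tri([("top",T(625,177)),("scene",S(470,338))]);print("knob",k,e)
c,e=tri([("top",T(400,177)),("scene",S(332,269))]);print("cork",c,e)
M=[([-.056,.158,.018],"top",T(290,249)),([.056,.158,.018],"top",T(300,98)),([.056,-.158,.018],"top",T(731,122)),([-.056,-.158,.018],"top",T(726,272)),
([0,.082,.020],"top",T(400,177)),([0,.082,.020],"scene",S(332,269)),
([-.056,.158,.018],"scene",S(217,243)),([-.056,-.158,.018],"scene",S(484,515)),([.056,-.158,.018],"scene",S(606,436))]
for sel in ("top","scene",""):
    m=[a for a in M if sel in a[1]]
    f=lambda p:np.concatenate([proj(jig(p,a[0]),a[1])[0]-a[2] for a in m])
    r=least_squares(f,[.5,.1,0],loss="soft_l1");print("jig",sel,r.x,np.round(r.fun.reshape(-1,2),1).tolist())
J={"top":np.r_[T(126,275),T(234,380)],"scene":np.r_[S(50,138),S(145,272)]}
for sel in ("top","scene",""):
    f=lambda p:np.concatenate([bbox(proj(cyl(p[0],p[1],.0335,.084),n))-J[n] for n in J if sel in n])
    r=least_squares(f,[.5,.3]);print("jar",sel,r.x,np.round(r.fun,1))
f=lambda p:np.concatenate([bbox(proj(cyl(p[0],p[1],.0335,p[3],p[2]),n))-J[n] for n in J])
r=least_squares(f,[.5,.3,0,.08]);print("jar free z,h",r.x,np.round(r.fun,1))
J={"top":np.r_[T(79,53),T(205,179)],"scene":np.r_[S(180,20),S(268,172)]}
f=lambda p:np.concatenate([(bbox(proj(cyl(p[0],p[1],.0345,.12),n))-J[n])[[0,2,3]] for n in J])
r=least_squares(f,[.5,.3]);print("pumpkin",r.x,np.round(r.fun,1))
E
```

```text
knob [ 0.5175962  -0.04644024  0.07910662] 0.06351747704485433
cork [0.52626115 0.10748569 0.01562415] 0.29148696214883785
jig top [ 0.52236757  0.02580956 -0.03836733] [[-0.3, 0.0], [-0.3, -0.3], [0.2, -0.3], [0.8, 0.4], [-0.3, 0.2]]
jig scene [ 0.52100013  0.02577602 -0.05049889] [[-0.1, -1.2], [-0.4, -0.4], [-0.0, 1.6], [0.5, -0.2]]
jig  [ 0.52175494  0.02600751 -0.04358866] [[-0.6, -0.1], [-0.2, -0.4], [0.2, 0.3], [0.6, 1.0], [-0.3, 0.3], [-0.1, -1.3], [-0.5, -0.3], [0.7, 1.2], [0.9, -0.8]]
jar top [0.41145706 0.25691038] [-0.7 -0.3  0.8  0.3]
jar scene [0.4140284  0.25665358] [-0.8 -0.7  0.8  0.6]
jar  [0.41254711 0.2566623 ] [-0.6 -0.8  0.9 -0.2 -1.4 -0.4  0.3  0.9]
jar free z,h [0.41252968 0.25668107 0.00332693 0.07796703] [-0.4 -0.7  0.8 -0.3 -1.2  0.5  0.2 -0.1]
pumpkin [0.56002039 0.28646404] [-0.2 -0.2 -0.1 -0.5  0.7  0.6]
```

```bash
cat >> h.py <<'E'
def Q(psi):  # tool down, closing line along direction psi
    t=(psi+np.pi/2)/2; return [0,np.cos(t),np.sin(t),0]
YAW=-.0436
JAR=np.array([.4125,.2567]); JIG=np.array([.52175,.0260,YAW])
QX=[Q(YAW),Q(YAW+np.pi)]; QY=[Q(np.pi/2+YAW),Q(-np.pi/2+YAW)]
def best(p,qs):
    c=[(robot.inverse_kinematics(p,q),q) for q in qs]; c=[a for a in c if a[0] is not None]
    return min(c,key=lambda a:abs(a[0][5])+abs(a[0][3]))[1]
def st(m=""): print(m,"t%.2f"%robot.current_time(),np.round(robot.current_position(),4),"F",np.round(robot.current_force(),1),"op%.3f"%robot.current_opening(),"g%.1f"%robot.current_grip_force())
E
python3 - <<'E'
from h import *
for n,qs,p in(("jar",QX,[*JAR,.04]),("seat",QX,[.525,.107,.06]),("knob",QY,[.518,-.047,.06])):
    for q in qs: print(n,robot.inverse_kinematics(p,q))
q=best([*JAR,.18],QX)
robot.reach([*JAR,.18],q); st("hover")
ci=robot.camera_info("wrist"); im=robot.grab_frame("wrist")
np.save("w1.npy",np.r_[ci["rvec"],ci["tvec"]])
o=im.copy()
for x,y,r,h,col in((*JAR,.0335,.084,(0,0,255)),):
    for z in(0,h): cv2.polylines(o,[np.int32(proj(cyl(x,y,r,0,z)[:73],ci))],True,col,1)
cv2.imwrite("pics/w1.png",cv2.convertScaleAbs(o,alpha=1.4))
E
```

```text
jar [ 3.26156745e-01  6.80039715e-01  1.92223645e+00 -4.44089210e-16
  5.39316483e-01  3.69756745e-01]
jar [ 3.26156745e-01  6.80039715e-01  1.92223645e+00 -4.44089210e-16
  5.39316483e-01 -2.77183591e+00]
seat [-7.62504636e-03  6.74787341e-01  1.78879828e+00 -4.44089210e-16
  6.78007035e-01  3.59749536e-02]
seat None
knob [-3.05548908e-01  6.63116174e-01  1.82855832e+00 -4.44089210e-16
  6.49918158e-01 -1.83274523e+00]
knob [-3.05548908e-01  6.63116174e-01  1.82855832e+00 -4.44089210e-16
  6.49918158e-01  1.30884742e+00]
hover t1.68 [0.4126 0.2574 0.1802] F [ 0.3 -0.8  0.1] op1.004 g0.0
```

View pics/w1.png

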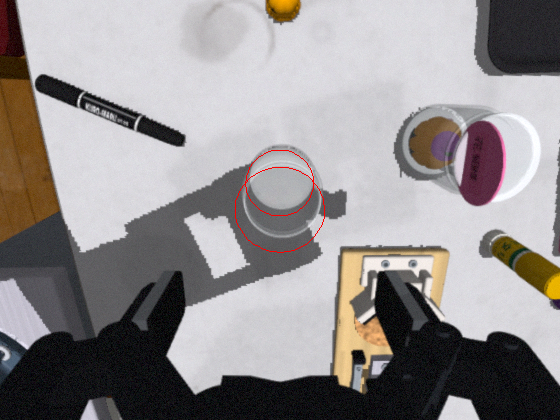

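The wrist view shows the jar at about u 246..325, v 145..240, a little above my overlay (it lies a few mm towards +y). I'll look closer and check in a clean picture.

Run:
```python
from h import *
ci=robot.camera_info("wrist"); im=robot.grab_frame("wrist"); st()
np.save("w2.npy",np.r_[ci["rvec"],ci["tvec"]]); cv2.imwrite("pics/w2raw.png",im)
c=im[130:260,220:350]; c=cv2.resize(c,None,fx=4.5,fy=4.5,interpolation=cv2.INTER_CUBIC)
cv2.imwrite("pics/w2.png",cv2.createCLAHE(3,(4,4)).apply(cv2.cvtColor(c,cv2.COLOR_BGR2GRAY)))
```

```text
t1.78 [0.4124 0.2576 0.1801] F [ 0.  -0.6 -0.4] op1.001 g0.0
```

View pics/w2.png

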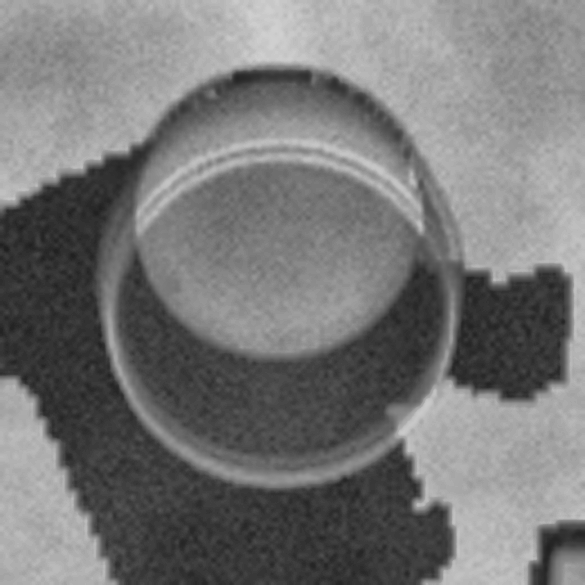

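The jar outline spans crop 96..463 × 65..488. The rim circle is centred at crop (281,315) with radius 173, so there is a narrower neck. The rim radius and the position follow from that.

Run:
```python
from h import *
w=np.load("w2.npy"); ci=dict(robot.camera_info("wrist")); ci["rvec"],ci["tvec"]=w[:3],w[3:]
W=lambda u,v:np.array([(u+.5)/4.5-.5+220,(v+.5)/4.5-.5+130])
r=least_squares(lambda p:proj([p[0],p[1],.084],ci)[0]-W(281,315),[.41,.26]);print("rim",r.x)
a=bbox(proj(cyl(*r.x,.0335,0,.084),ci));print("r rim",.0335*(W(455,0)-W(108,0))[0]/(a[2]-a[0]))
# base top edge + side edges of body (z .003..~.07)
def f(p):
    b=bbox(proj(cyl(p[0],p[1],.0335,.0,.004),ci)); c=bbox(proj(cyl(p[0],p[1],.0335,p[2]),ci))
    return np.r_[b[1]-W(0,65)[1],c[0]-W(96,0)[0],c[2]-W(463,0)[0]]
r=least_squares(f,[.41,.26,.06]);print("body",r.x,r.fun)
```

```text
rim [0.41434178 0.26613217]
r rim 0.028563798296496416
body [0.41416443 0.26306577 0.05653751] [ 0.00000000e+00 -2.84217094e-14  0.00000000e+00]
```

Run:
```python
from h import *
w=np.load("w2.npy"); ci=dict(robot.camera_info("wrist")); ci["rvec"],ci["tvec"]=w[:3],w[3:]
W=lambda u,v:np.array([(u+.5)/4.5-.5+220,(v+.5)/4.5-.5+130])
J={"top":np.r_[T(126,275),T(234,380)],"scene":np.r_[S(50,138),S(145,272)],"w":np.r_[W(96,65),W(463,488)]}
C=dict(CI,w=ci)
mod=lambda p:np.r_[cyl(p[0],p[1],.0335,p[2]-.003,.003),cyl(p[0],p[1],.0285,.0,.084)]
for s in (["top"],["scene"],["w"],["top","scene","w"]):
    r=least_squares(lambda p:np.concatenate([bbox(proj(mod(p),C[n]))-J[n] for n in s]),[.41,.26,.06],bounds=([0,0,.04],[1,1,.084]));print(s,r.x,np.round(r.fun,1))
```

```text
['top'] [0.41227638 0.25812468 0.06980998] [-0.1  0.2  0.1 -0.2]
['scene'] [0.41304642 0.25828526 0.06026982] [ 0.   0.6  0.  -0.5]
['w'] [0.41417716 0.26336183 0.05644192] [ 0.  -0.5  0.   0.4]
['top', 'scene', 'w'] [0.41402233 0.2625381  0.05558168] [-1.   0.1 -1.9 -1.  -0.3 -0.5 -0.7 -1.7  0.   0.4 -0.3  1.4]
```

Run:
```python
from h import *
q=best([.4138,.261,.18],QY)
robot.reach([.4138,.261,.18],q)
robot.move_linear([.4138,.261,.030],vel=.12); st("down")
robot.move_gripper(0.0,25); st("grip")
robot.move_linear([.4138,.261,.20],vel=.12); st("up")
# hover short of the seat (4 mm), jar underside ~30 mm above cork
p=jig(JIG,[0,.078,.08])[0]; print(p)
robot.reach([p[0],p[1],.20],best([p[0],p[1],.20],QY)); robot.move_linear([p[0],p[1],.082],vel=.12)
robot.dwell(.3); st("over seat"); print(robot.current_joints())
t=robot.grab_frame("top"); s=robot.grab_frame("scene")
cv2.imwrite("pics/top1.png",t); cv2.imwrite("pics/scene1.png",s)
f=lambda im,u,v,w,h:cv2.convertScaleAbs(cv2.resize(im[v:v+h,u:u+w],None,fx=4,fy=4,interpolation=cv2.INTER_CUBIC),alpha=1.5)
cv2.imwrite("pics/c1.png",np.hstack([f(t,225,145,100,110),f(s,240,150,100,110)]))
```

```text
down t4.58 [0.4142 0.2612 0.0305] F [0.2 0.2 0.1] op0.999 g0.0
grip t4.90 [0.4143 0.2613 0.0309] F [-0.8  0.1  5.9] op0.767 g27.4
up t6.47 [0.4133 0.2608 0.1993] F [-0.1  0.1 -0.4] op0.767 g28.0
[0.52514972 0.10392587 0.08      ]
over seat t8.69 [0.5254 0.1039 0.0825] F [ 0.6  0.6 -1. ] op0.767 g28.0
[-1.35726216e-02  6.34697821e-01  1.77999264e+00 -1.40951859e-05
  7.25932670e-01 -1.54065920e+00]
```

View pics/c1.png

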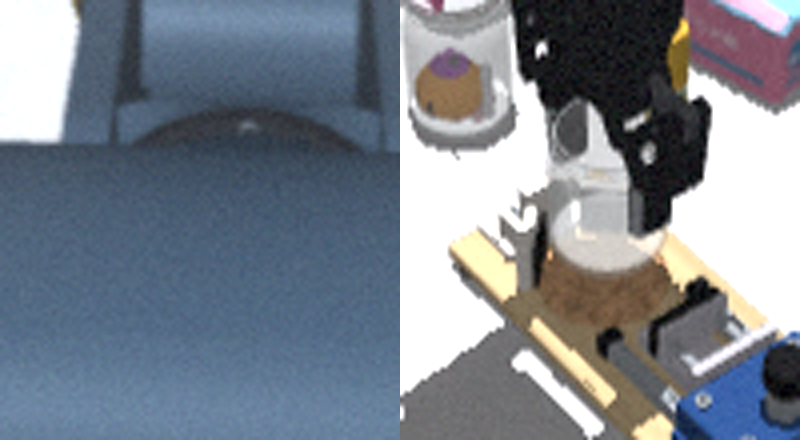

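The scene crop shows the jar held upright above the cork: base at crop u 548..668 with its bottom at v 275. The V-block is behind it on the left and the pad in front. I'll compare this with where the calibration says the held jar should appear.

Run:
```python
from h import *
Z=lambda u,v:np.array([(u+.5-400)/4-.5+240,(v+.5)/4-.5+150])
obs=np.r_[Z(548,0)[0],Z(668,275)]
x,y,_=robot.current_position()
g=lambda x,y:bbox(proj(cyl(x,y,.0335,.0,.0535),"scene"))[[0,2,3]]
print(obs,g(x,y))
r=least_squares(lambda p:g(*p)-obs,[x,y]);print("jar seen by scene cam",r.x,"tcp",x,y,r.fun)
```

```text
[276.625 306.625 218.375] [276.30823129 306.29050298 219.60498329]
jar seen by scene cam [0.52818787 0.10624537] tcp 0.5252655254311615 0.10387155145100614 [ 0.0475906  -0.04754634  0.00301338]
```

Run:
```python
from h import *
x,y=.5247,.1030
robot.move_linear([x,y,.062],vel=.08); st()
f0=robot.current_force()
for z in np.arange(.058,.0455,-.0015):
    robot.move_linear([x,y,z],vel=.03); f=robot.current_force()-f0; st("d")
    if np.linalg.norm(f)>4: break
z=robot.current_position()[2]
robot.move_gripper(1.0); st("open")
robot.move_linear([x,y,.20],vel=.15); st("up")
# go hover near knob, well clear, look with fixed + wrist cams
k=[.518,-.047,.16]; robot.reach(k,best(k,QY)); robot.dwell(.2); st("knob hover")
ci=robot.camera_info("wrist"); im=robot.grab_frame("wrist"); np.save("w3.npy",np.r_[ci["rvec"],ci["tvec"]])
cv2.imwrite("pics/w3.png",cv2.convertScaleAbs(im,alpha=1.4))
```

```text
t9.19 [0.5242 0.103  0.0615] F [ 0.1  0.  -1. ] op0.767 g28.0
d t9.47 [0.5247 0.103  0.058 ] F [-0.4  0.7 -0.1] op0.764 g28.1
d t9.72 [0.5247 0.103  0.0565] F [ 0.3 -0.2 -0.6] op0.766 g28.1
d t9.97 [0.5246 0.103  0.0549] F [-0.4 -0.2 -0.7] op0.767 g28.1
d t10.22 [0.5246 0.103  0.0534] F [-0.3  0.3 -1.3] op0.768 g28.1
d t10.47 [0.5246 0.103  0.0519] F [-0.9  0.1  0. ] op0.767 g28.1
d t10.72 [0.5249 0.103  0.051 ] F [-0.7 -0.5  4.7] op0.767 g28.5
open t11.07 [0.5247 0.103  0.0503] F [-0.2  0.5 -0.2] op0.998 g0.0
up t12.22 [0.524  0.103  0.1992] F [ 1.  -0.6 -0.2] op1.001 g0.0
knob hover t14.83 [ 0.518  -0.0469  0.1601] F [-0.1  0.4  1.1] op0.996 g0.0
```

View pics/w3.png

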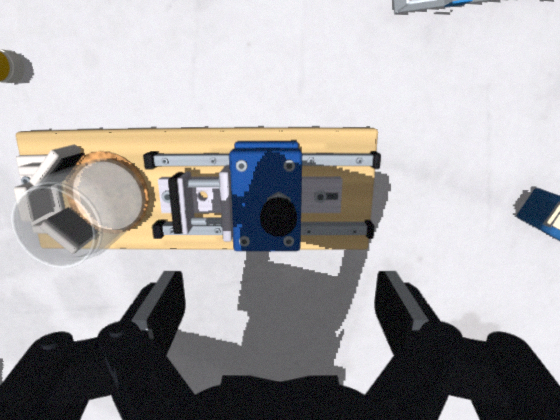

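The wrist view shows the jar standing on the cork in the V, base near (108,195), with the pad clear of it. The knob is at (278,216).

Run:
```python
from h import *
w=np.load("w3.npy"); ci=dict(robot.camera_info("wrist")); ci["rvec"],ci["tvec"]=w[:3],w[3:]
sol=lambda px,z:least_squares(lambda p:proj([p[0],p[1],z],ci)[0]-px,[.52,0]).x
print("knob",sol([278,216],.086),"jar base",sol([108,195],.022))
B=[([.056,-.158,.018],[377,129]),([-.056,-.158,.018],[375,249]),([.056,.158,.018],[17,132])]
r=least_squares(lambda p:np.concatenate([proj(jig(p,a),ci)[0]-b for a,b in B]),JIG);print("jig",r.x,np.round(r.fun,1), "seat",jig(r.x,[0,.082,0]))
r2=tri([("top",T(625,177)),("scene",S(470,338))])
p=least_squares(lambda p:np.concatenate([proj(p,"top")[0]-T(625,177),proj(p,"scene")[0]-S(470,338),proj(p,ci)[0]-[278,216]]),[.5,0,.08]);print("knob 3 views",p.x,np.round(p.fun,1))
```

```text
knob [ 0.52113494 -0.04575221] jar base [0.52447054 0.10452494]
jig [ 0.52100768  0.02532942 -0.03612714] [ 5.1 -1.6 -3.1  1.  -2.5  1.6] seat [[0.52396946 0.10727591 0.        ]]
knob 3 views [ 0.51822427 -0.04571005  0.07793711] [-0.4 -0.3 -0.1  0.   0.2  0. ]
```

```bash
cat >> h.py <<'E'
A=-.042; D=np.array([-np.sin(A),np.cos(A),0])
def favg(n=5):
    F=[]
    for _ in range(n): robot.dwell(.02); F.append(robot.current_force())
    return np.mean(F,0)
E
python3 - <<'E'
from h import *
k=np.array([.5188,-.0457,.0603])
robot.move_gripper(.55)
robot.move_linear([k[0],k[1],.085],vel=.12); robot.move_linear(k,vel=.05); st("at knob")
robot.move_gripper(0,45); st("grip"); print(favg())
p=k+[0,0,.012]; robot.move_linear(p,vel=.03); st("up"); print(favg())
for s in(.010,.020,.030,.034,.036,.038,.040):
    robot.move_linear(p+s*D,vel=.04); st("s%.3f"%s); print(np.round(favg(),2))
np.save("k.npy",k)
E
```

```text
at knob t16.77 [ 0.5187 -0.0457  0.06  ] F [-1.2  0.  -0.8] op0.549 g0.0
grip t17.09 [ 0.519  -0.0459  0.0607] F [-0.9 -0.4  1.4] op0.289 g44.0
[-0.51071135 -0.66669953  2.30143261]
up t17.73 [ 0.5189 -0.0459  0.0721] F [  2.6  -1.8 -10.3] op0.287 g44.6
[  2.02876427  -2.59996806 -10.82074216]
s0.010 t18.21 [ 0.5193 -0.0355  0.0722] F [ 2.7 -1.5 -9.3] op0.287 g44.7
[  2.67  -1.23 -10.58]
s0.020 t18.69 [ 0.5197 -0.0256  0.0723] F [  2.8  -1.6 -10.3] op0.286 g44.8
[  2.98  -1.09 -10.15]
s0.030 t19.18 [ 0.5202 -0.0156  0.0723] F [  3.   -2.  -10.9] op0.284 g44.8
[  3.05  -1.53 -10.67]
s0.034 t19.51 [ 0.5203 -0.0118  0.0723] F [  2.4  -2.6 -11.3] op0.288 g44.9
[  2.83  -2.95 -10.59]
s0.036 t19.84 [ 0.5204 -0.0099  0.0723] F [ 2.7 -3.6 -9.6] op0.283 g44.9
[  2.63  -4.08 -10.85]
s0.038 t20.18 [ 0.5205 -0.0079  0.0723] F [  2.   -3.7 -10.2] op0.285 g44.9
[  3.23  -3.43 -10.29]
s0.040 t20.51 [ 0.5206 -0.0058  0.0723] F [  2.7  -3.6 -10.5] op0.284 g44.9
[  2.98  -3.83 -10.12]
```

Run:
```python
from h import *
s=robot.grab_frame("scene"); w=robot.grab_frame("wrist"); cv2.imwrite("pics/scene2.png",s)
f=lambda im,u,v,w,h:cv2.convertScaleAbs(cv2.resize(im[v:v+h,u:u+w],None,fx=4,fy=4,interpolation=cv2.INTER_CUBIC),alpha=1.5)
cv2.imwrite("pics/c2.png",np.hstack([f(s,250,160,100,130),f(w,0,100,100,130)]))
```

```text
(no output)
```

View pics/c2.png

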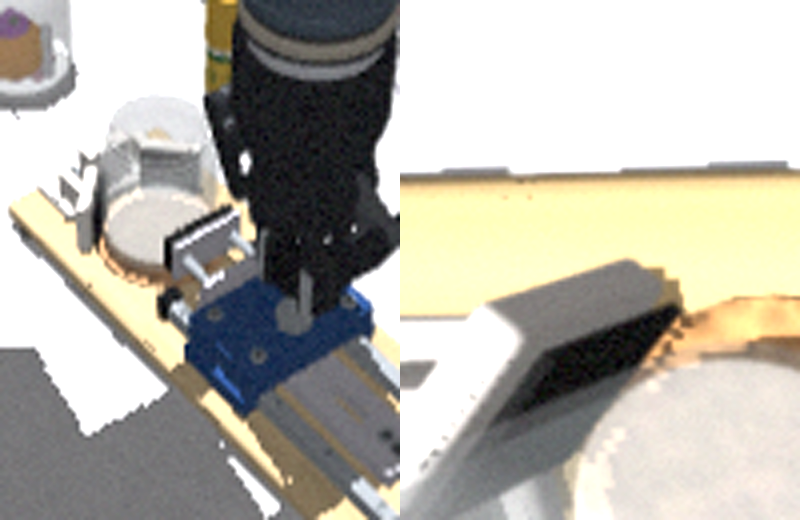

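The pad stands at or right by the jar, and the jar is upright in the V. I'll ride the pin on the strip now: loosen the fingers so the plunger is free, then ease on until it locks.

```bash
cat > push.py <<'E'
from h import *
k=np.load("k.npy"); s=.040
robot.move_linear(k+[0,0,.0088]+s*D,vel=.02); print(np.round(favg(),2))
o=robot.current_opening()
robot.move_gripper(o+.035); st("loose"); f0=favg()
robot.move_linear(k+[0,0,.003]+s*D,vel=.03); print("f0",np.round(f0,2),np.round(favg(),2))
while s<.0555:
    s+=.0006; robot.move_linear(k+[0,0,.003]+s*D,vel=.012)
    f=favg(2)-f0; y=(robot.current_position()-k)@D
    print("%.4f %.4f"%(s,y),np.round(f,1))
    if -f[1]>11: print("LOCK?"); break
st("end")
E
python3 push.py
```

```text
[ 1.21 -4.06 -2.54]
loose t21.30 [ 0.5197 -0.005   0.0694] F [-0.2  0.2 -0.3] op0.327 g0.1
f0 [-0.35 -0.09  0.22] [ 0.15 -0.13 -0.08]
0.0406 0.0406 [ 0.8 -0.2 -0.3]
0.0412 0.0409 [ 0.6 -2.   0.3]
0.0418 0.0410 [ 0.1 -4.8  0.1]
0.0424 0.0411 [-0.6 -7.6  0. ]
0.0430 0.0418 [-0.2 -7.5 -0.4]
0.0436 0.0420 [-1.1 -8.8 -0.2]
0.0442 0.0428 [-0.9 -7.5 -1.3]
0.0448 0.0437 [-0.4 -6.4 -2.7]
0.0454 0.0440 [-0.3 -7.8 -3.3]
0.0460 0.0454 [-0.7 -4.9 -2.9]
0.0466 0.0459 [-0.  -5.4 -2.3]
0.0472 0.0465 [-0.3 -6.  -3.2]
0.0478 0.0470 [-0.1 -6.6 -2.8]
0.0484 0.0472 [-1.3 -8.7 -3.1]
0.0490 0.0473 [ -1.1 -10.2  -3.3]
0.0496 0.0474 [ -2.1 -12.3  -3.2]
LOCK?
end t26.34 [0.5208 0.0017 0.0631] F [ -2.2 -12.4  -2.7] op0.326 g6.1
```

Run:
```python
from h import *
k=np.load("k.npy")
p=robot.current_position(); robot.move_linear(p-.0012*D,vel=.02); print(np.round(favg(),1))
robot.move_gripper(.55); st("open")
q=k+.0462*D
robot.move_linear([*q[:2],.115],vel=.12)
robot.move_gripper(0.0,20); st("closed"); robot.move_linear([*q[:2],.101],vel=.08); f0=favg()
z=.101
while z>.080:
    z-=.001; robot.move_linear([*q[:2],z],vel=.03); f=favg(1)-f0
    if f[2]>3: break
print("touch cmd",z,f); st()
robot.move_linear([*q[:2],.125],vel=.1)
robot.reach([*q[:2],.22],robot.current_ee_rot()); st("clear")
a=[.42,-.2,.25]; robot.reach(a,best(a,QY)); st("away")
s=robot.grab_frame("scene"); t=robot.grab_frame("top"); cv2.imwrite("pics/scene3.png",s); cv2.imwrite("pics/top3.png",t)
f=lambda im,u,v,w,h:cv2.convertScaleAbs(cv2.resize(im[v:v+h,u:u+w],None,fx=4,fy=4,interpolation=cv2.INTER_CUBIC),alpha=1.5)
cv2.imwrite("pics/c3.png",np.hstack([f(s,255,160,100,130),f(t,235,155,100,130)]))
```

```text
[ 0.1 -0.8  0. ]
open t27.07 [0.5208 0.0007 0.0631] F [ 0.6  0.3 -0. ] op0.548 g0.0
closed t28.16 [5.206e-01 5.000e-04 1.147e-01] F [ 0.2 -0.3 -0. ] op0.006 g0.0
touch cmd 0.088 [-2.26243159  0.41240301  8.62669842]
 t32.03 [5.21e-01 4.00e-04 8.90e-02] F [-2.2  0.6  8.5] op-0.003 g4.1
clear t33.02 [5.207e-01 5.000e-04 2.203e-01] F [-0.2  0.2 -0. ] op0.001 g0.0
away t33.92 [ 0.4198 -0.1992  0.249 ] F [ 0.7 -0.7 -0.4] op-0.001 g0.0
```

View pics/c3.png

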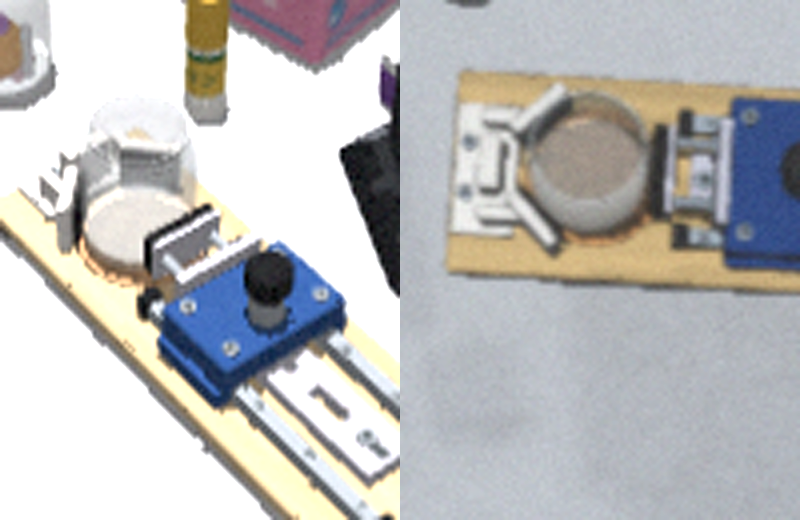

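The last crop shows the knob down on the jaw, the pad against the jar, and the jar upright in the V. The pad-to-jaw gap has shrunk from 22.3 to about 20.2 px, so the pad is pushed in roughly 4–5 mm. The touch at 0.089 m is far below the riding height, so the pin is home.

Run:
```python
from rig import robot
print(robot.hand_in(), robot.current_time())
```

```text
the job is handed in; nothing more can be done
the job is handed in; nothing more can be done
```

I handed the job in at about 34 s (no verdict was returned): the empty jar stands upright in the V, the pin is down in its hole with the pad pressed in about 4–5 mm (estimated from the picture and a touch on the knob), and I never touched the pink-lidded jar.

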